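# Hang the lift-off door on the spice cabinet

## Task

The small wooden spice cabinet has lost its lift-off door. Take the taller of the two doors standing in the rack and hang it on the cabinet's two upright hinge pins, both sockets fully down on their pins, the door upright and let go (it may stand open). Leave the shorter door standing in the rack.

Things in the scene. Friction and masses are not known exactly. Their poses are not given: they have to be found in the camera images.
- door: Taller door, wood, 250 g, upright in either rack slot. Origin: centre of the lower hinge socket's mouth; z up the hinge axis. Panel x -24 to -148, y -6 to 6, z -15 to +160 mm: pinch the top edge at x -86. Two steel sockets one above the other on the z axis, mouths at z 0 and 110 mm, 30 mm tall, 34 mm wide; mouth 28 mm inside, funnelling to a 15 mm bore, open below. Knob 22 mm on +y face.
- short_door: Shorter door, does not fit: same width, thickness, origin and axes, but panel z -15 to +105 mm, sockets 60 mm apart. It stands in the other slot of the low wooden rack, parallel to the taller door. Slots 110 mm apart, 16 mm wide; fences 50 mm high above a 12 mm base: raise a door over 55 mm to free it.
- pin_low (a point): Foot of lower hinge pin: centre of the top of a 36 mm steel plate 30 mm above the worktop; a seated socket's mouth rests on it. Pin 10 mm thick, 24 mm tall, pointed. Fixed wooden cabinet 110 deep, 150 wide, 185 mm tall; x points into its open front, y to its left seen from the front, z up. Pin is 22 mm before the front plane, 10 mm left of the left wall.
- pin_up (a point): Foot of upper pin, alike, 110 mm above pin_low, same axes; plate 5 mm thick. Bring the door in sideways with its sockets 30 to 70 mm above their plates (lower socket between upper plate and lower pin), then lower. With door x along this x the door stands 90 degrees open, with finger room on both faces; turned +90 degrees from there it is shut, close to the cabinet.
There are look-alikes about, which are no part of the job. Leave any purple look-alike of the door alone.

How it is judged:
At the end, for the whole second after the job is handed in: Both sockets of the taller door sit on their pins: mouths within 10 mm of the pins' feet sideways and in height, door upright within 10 degrees, at rest, at any swing angle. The shorter door is still upright (11 degrees) within 50 mm of its start (horizontal distance between door and pin_low below 0.01 m and z of door in the frame of pin_low below 0.01 m and x of pin_up in the frame of door between -0.01 and 0.01 m and y of pin_up in the frame of door between -0.01 and 0.01 m and z of pin_up in the frame of door between 0.1 and 0.12 m and angle between door's own z axis and vertical below 0.17 rad and linear speed of door below 0.05 m/s and distance of short_door from where it was at the start of the episode below 0.05 m and angle between short_door's own z axis and vertical below 0.2 rad); the robot touches nothing.
It also fails if it takes over 43 s, if anything falls off the work surface, if the arm or the gripper's body presses on something with over 40 N, if the wrist force passes 120 N, or if a joint passes its speed limit or range.

## Robot

A 6-joint arm with a two-finger parallel gripper is mounted at the origin on a cart in front of the work surface, level with it; the furniture and walls round the work are solid. World frame = base frame: x ahead of the robot, y to its left, z up, the work surface at z = 0. Lengths are in m, angles in rad, forces in N, time in s.
With the tool pointing down it reaches from about 0.35 to 0.975 m from the base axis. Payload 7.1 kg.
Tool frame: the origin (TCP) lies midway between the tips of the shut fingers; the grasp point (between the pads) lies 19 mm behind it (r.tcp_to_grasp is the distance from the TCP to the grasp point, in m); z points along the fingers, y is the line along which they close (so a half turn about z gives the same grasp; the last joint's range is limited). The gripper opens to 88 mm and grips with 3 to 60 N. Pads are 20 mm wide; open, the fingers measure 115 mm over their backs; the gripper's body (75 mm by 178 mm) begins 61 mm behind the grasp point.
Start: joints at [1.131, 0.423, 1.63, -0, 1.089, -0.019], TCP at [0.255, 0.57, 0.223] pointing down, gripper open.
Joint ranges: [-3, 3], [-0.9, 2.11], [0.09, 2.58], [-1.31, 4.45], [0.11, 2.69], [-2.54, 2.54]. Speed limits (rad/s): [2.39, 2.39, 3.01, 3.14, 3.14, 3.14].

## Interface

Orientations are given as a unit quaternion [x, y, z, w].
In Python, from workcell import r gives the robot as it stands.
- The arm moves only by the shell command python3 -m jog 'ROWS' [FORCE]. ROWS is JSON, a list of rows, each a list of 5 numbers: the opening, from 0 (shut) to 1 (fully open), then the shift along the world's x, y, z in cm, then the turn about the world's z in degrees. In form: [[hand, x, y, z, turn], ...]. A call has 1 to 8 rows; each row is the pose to reach, as a shift and turn from the pose commanded when the call began; what a row does not reach only later rows make up. A row lasts 1/8 s, in which the tool goes at most 62.5 mm and 10.7 degrees, less where a joint would pass 70% of its speed; a pose out of reach is approached as far as the arm can. A call with a gripper value outside its range is refused whole. The fingers move at their own pace and stop on an object; FORCE is the grip in N (left out, the last holds). Time passes only in rows, so rows that repeat a pose let the fingers close. It gives the time, the measured TCP pose, the force, the opening and the grip force at its end, in the units of the state.
- r.observe(): the state, without advancing time (a new reading comes with each control period).
- r.get_image(name): name is "scene" or "top"; returns (picture, depth): 384x512x3 uint8, blue, green, red; 384x512 float32, m along the optical axis (not along the pixel's ray), 0 where there is no reading.
- r.camera_model(name): a dict with "fx", "fy", "cx", "cy" (pixels), "k1" (the pictures are not rectified: a ray, as slopes to the right and down, at radius r is drawn at 1 + k1 r^2 times it, then the intrinsics apply), "extrinsics" (4x4, takes a point from camera to world coordinates). Camera axes: x right, y down, z forward; pixel columns grow to the right and rows downward; lengths in m; the calibration is good to about 2 mm. A picture is of the moment at which its call begins. camera_model takes no time and is no camera call.
- r.sign_off(): hands the job in; it is judged then, once.
Trained networks look in the newest picture that a camera, given by its name, has taken for a name from the list of things; names that differ only in an ending like _2 or _b are one class to them, and where a whole thing is asked for, a point or a joint stands for the part that bears it (a point fixed in the world has none). Each returns a list of dicts, best first, with "score" (0 to 1); they miss things now and then, are a little off and sometimes report something else, mostly with a low value. They report only what shows in the picture. A call takes as long as a camera call. They do not tell look-alikes from the thing itself.
- r.recognise(label, camera): "at" ([x, y, z] in m, in the coordinates of the camera as it stood for that picture, good to about 4 mm: the middle of the surface that is visible of it).
- r.cut_out(label, camera): "pixels" (384x512 bool, what is visible of it).
- r.spot_point(label, camera): "at" ([x, y, z] in m, in the coordinates of the camera as it stood for that picture, good to about 4 mm: a listed point, or the origin of a listed thing).
The state is a dict: "clock": time; "qpos": joint angles; "joint_velocities": joint speeds; "joint_torque": joint torques, N m; "tcp_pos": TCP position; "eef_rot": TCP orientation; "contact_force": force on the tool from outside, world axes, zero at the start; "torque": the same for the moment, N m; "opening": opening from 0.0 (shut) to 1.0 (fully open); "grip_force": force on a finger pad.
Only numpy, scipy, OpenCV 4.12 (cv2) and the standard library are available. Lean on these libraries where they do the work, as an engineer would, in place of code of your own. Each camera call takes 0.05 s, during which the arm holds its last target. There are 200 camera calls.

## Working session

There is one attempt and no reset: what is moved stays moved. The work goes in short steps, Python scripts to look and compute and a shell command to move; the robot and the scene stay as the last step left them, time stands still between calls to the robot, and variables do not carry over. Pictures are saved under pics/ and viewed, at most 10 in all, crops included, and the job is handed in when it is done.

```bash
mkdir -p pics; ls; cat > h.py <<'E'
import numpy as np, cv2
from workcell import r
def world(cam,p):
    E=np.array(r.camera_model(cam)["extrinsics"]); return (E@np.r_[p,1])[:3]
def pix(cam,p):
    m=r.camera_model(cam); x,y=p[0]/p[2],p[1]/p[2]; s=1+m["k1"]*(x*x+y*y)
    return round(m["fx"]*x*s+m["cx"]),round(m["fy"]*y*s+m["cy"])
def wpix(cam,w):
    E=np.linalg.inv(np.array(r.camera_model(cam)["extrinsics"])); return pix(cam,(E@np.r_[w,1])[:3])
def cloud(cam,depth):
    m=r.camera_model(cam); K=np.array([[m["fx"],0,m["cx"]],[0,m["fy"],m["cy"]],[0,0,1.]])
    v,u=np.mgrid[:384,:512]; pts=np.stack([u,v],-1).reshape(-1,1,2).astype(float)
    n=cv2.undistortPoints(pts,K,np.array([m["k1"],0,0,0,0.]))[:,0]
    d=depth.reshape(-1,1); P=np.c_[n*d,d]; E=np.array(m["extrinsics"])
    return (P@E[:3,:3].T+E[:3,3]).reshape(384,512,3)
E
python3 - <<'E'
from h import *
ims=[]
for c in ("scene","top"):
    im,d=r.get_image(c); cv2.imwrite(f"pics/{c}0.png",im); np.savez(f"{c}0.npz",im=im,d=d)
    for l in ("door","short_door","pin_low","pin_up"):
        for o in r.spot_point(l,c)[:4]: print(c,"pt",l,round(o["score"],2),world(c,o["at"]).round(3),pix(c,o["at"]))
    for l in ("door","short_door"):
        for o in r.recognise(l,c)[:4]: print(c,"rec",l,round(o["score"],2),world(c,o["at"]).round(3),pix(c,o["at"]))
E
```

```text
pics
scene pt door 0.72 [0.431 0.41  0.012] (182, 194)
scene pt door 0.67 [0.643 0.233 0.028] (262, 194)
scene pt pin_low 0.66 [ 0.621 -0.156  0.036] (342, 261)
scene pt pin_up 0.88 [ 0.622 -0.156  0.143] (349, 228)
scene rec door 0.86 [0.559 0.223 0.121] (243, 178)
scene rec door 0.75 [0.391 0.468 0.093] (161, 169)
scene rec short_door 0.69 [0.52  0.332 0.094] (215, 175)
top pt door 0.9 [0.646 0.233 0.022] (213, 161)
top pt door 0.88 [0.43  0.407 0.017] (149, 233)
top pt pin_low 0.68 [ 0.619 -0.153  0.028] (346, 172)
top pt pin_up 0.75 [ 0.62  -0.153  0.14 ] (355, 163)
top rec door 0.97 [0.571 0.225 0.149] (210, 177)
top rec door 0.74 [0.393 0.461 0.124] (118, 244)
top rec door 0.56 [0.561 0.329 0.104] (174, 183)
top rec short_door 0.78 [0.56  0.333 0.102] (172, 183)
```

View pics/scene0.png

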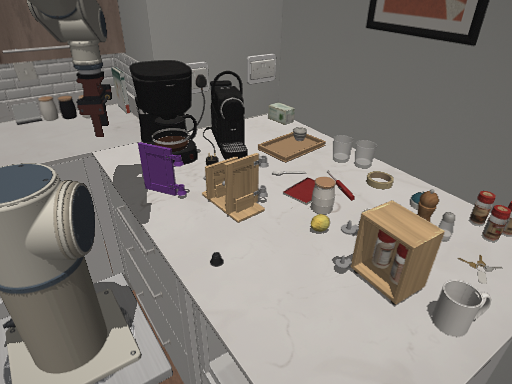

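View pics/top0.png

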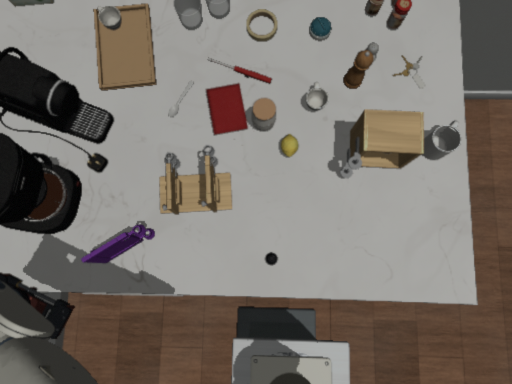

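Both pictures show three candidates. In the scene view they are the purple door (161,169), which is the look-alike, the left rack door (215,175) and the right rack door (243,178). The top view shows the same rack doors at (172,183) and (210,177). The right one reads about 45 mm higher, so it should be the taller. Next I check it in a crop and fit the geometry.

```bash
python3 - <<'E'
from h import *
a=[]
for c,(u,v,w,h) in (("scene",(190,135,90,90)),("top",(145,130,100,100))):
    z=np.load(c+"0.npz"); a.append(cv2.resize(z["im"][v:v+h,u:u+w],(400,400),interpolation=cv2.INTER_CUBIC))
cv2.imwrite("pics/crop1.png",np.hstack(a))
z=np.load("top0.npz"); P=cloud("top",z["d"])
def line(M,name):
    q=P[M]; (cx,cy),(w,h),an=cv2.minAreaRect(q[:,:2].astype(np.float32)); vx,vy,_,_=cv2.fitLine(q[:,:2].astype(np.float32),cv2.DIST_HUBER,0,.01,.01).ravel()
    print(name,len(q),"med z",np.median(q[:,2]).round(3),"c",round(cx,4),round(cy,4),"wh",round(w,3),round(h,3),an,"dir",np.degrees(np.arctan2(vy,vx)).round(1),"min/max",q.min(0).round(3),q.max(0).round(3))
X,Y,Z=P[...,0],P[...,1],P[...,2]
R=(X>.42)&(X<.72)&(Y>.15)&(Y<.40)
line(R&(Z>.165)&(Z<.22)&(Y<.28),"tall top")
line(R&(Z>.11)&(Z<.14)&(Y>.28),"short top")
line((X>.55)&(X<.85)&(Y<-.1)&(Y>-.4)&(Z>.178)&(Z<.2),"cab top")
line((X>.5)&(X<.68)&(Y<-.1)&(Y>-.2)&(Z>.12)&(Z<.175),"upper pin")
z=np.load("scene0.npz"); P=cloud("scene",z["d"]);X,Y,Z=P[...,0],P[...,1],P[...,2]
line((X>.55)&(X<.85)&(Y<-.1)&(Y>-.4)&(Z>.178)&(Z<.2),"cab top s")
R=(X>.42)&(X<.72)&(Y>.15)&(Y<.40)
line(R&(Z>.165)&(Z<.22)&(Y<.28),"tall top s")
line((X>.42)&(X<.63)&(Y<.26)&(Y>.15)&(Z>.08)&(Z<.16),"tall face s")
E
```

```text
tall top 284 med z 0.186 c 0.5736 0.2317 wh 0.156 0.019 3.612506151199341 dir 4.6 min/max [0.496 0.218 0.165] [0.652 0.245 0.193]
short top 331 med z 0.13 c 0.5266 0.3485 wh 0.059 0.228 76.75069427490234 dir 4.2 min/max [0.421 0.327 0.11 ] [0.642 0.4   0.138]
cab top 2530 med z 0.184 c 0.6941 -0.2409 wh 0.151 0.114 88.0007553100586 dir 88.6 min/max [ 0.637 -0.318  0.178] [ 0.752 -0.164  0.192]
upper pin 281 med z 0.14 c 0.6388 -0.1617 wh 0.034 0.078 67.82144927978516 dir -11.5 min/max [ 0.602 -0.176  0.125] [ 0.679 -0.136  0.175]
cab top s 2023 med z 0.185 c 0.6951 -0.2419 wh 0.152 0.112 88.10395050048828 dir 86.8 min/max [ 0.637 -0.318  0.178] [ 0.751 -0.165  0.188]
tall top s 319 med z 0.178 c 0.5748 0.2279 wh 0.158 0.018 4.228152751922607 dir 5.6 min/max [0.496 0.214 0.165] [0.653 0.242 0.19 ]
tall face s 775 med z 0.12 c 0.5617 0.2226 wh 0.038 0.13 79.87736511230469 dir 4.5 min/max [0.496 0.213 0.08 ] [0.629 0.253 0.16 ]
```

View pics/crop1.png

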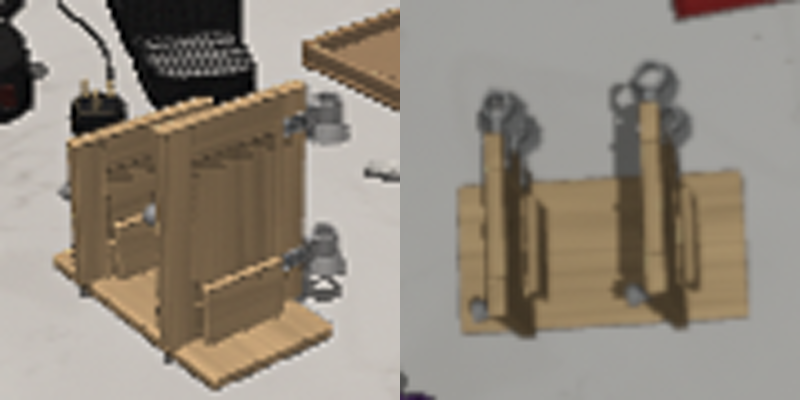

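The crop confirms it: the right rack door is clearly taller (top about 0.187, against about 0.132). It stands with sockets toward +x and knob on +y. The pin position from the cabinet fit agrees with the spotted points at (0.6205,-0.154).

```bash
python3 - <<'E'
from h import *
from scipy.spatial.transform import Rotation as R
s=r.observe(); M=R.from_quat(s["eef_rot"]).as_matrix(); print(s["clock"],s["tcp_pos"],M.round(3),"tool y dir",np.degrees(np.arctan2(M[1,1],M[0,1])))
print("pts seen on top: panel line fit")
for c in("top","scene"):
    z=np.load(c+"0.npz"); P=cloud(c,z["d"]); X,Y,Z=P[...,0],P[...,1],P[...,2]
    q=P[(X>.5)&(X<.62)&(Y>.2)&(Y<.26)&(Z>.182)&(Z<.193)][:,:2]; f=np.polyfit(q[:,0],q[:,1],1); print(c,len(q),np.degrees(np.arctan(f[0])),np.polyval(f,.559))
E
```

```text
0.7 [0.25528902 0.57049068 0.22270464] [[-0.913  0.408  0.   ]
 [ 0.408  0.913  0.   ]
 [ 0.     0.    -1.   ]] tool y dir 65.89027400502853
pts seen on top: panel line fit
top 211 4.642905666953001 0.2286113232849729
scene 120 5.189731490876743 0.22403339855040275
```

```bash
python3 -m jog '[[1,2,-2,3,4],[1,6,-7,4,10],[1,10,-12,4,18],[1,15,-17,4,28.6],[1,20,-22.5,4,28.6],[1,25,-28,4,28.6],[1,30.4,-34.4,4,28.6],[1,30.4,-34.4,4,28.6]]' 35; python3 -m jog '[[1,0,0,0,0],[1,0,0,0,0]]'
```

```text
clock: 1.7
tcp_pos: [0.5605, 0.2247, 0.2629]
eef_rot: [-0.039, 0.999, 0.0, 0.0]
contact_force: [-0.4, -0.2, 0.2]
opening: 0.998
grip_force: 0.0
clock: 1.95
tcp_pos: [0.5589, 0.2265, 0.2625]
eef_rot: [-0.039, 0.999, 0.0, -0.0]
contact_force: [-0.4, 0.3, 0.3]
opening: 1.0
grip_force: 0.0
```

```bash
python3 -m jog '[[1,0,0,-4,0],[1,0,0,-8,0],[1,0,0,-11,0],[1,0,0,-11,0],[0,0,0,-11,0],[0,0,0,-11,0],[0,0,0,-11,0],[0,0,0,-11,0]]' 35; python3 -m jog '[[0,0,0,0,0],[0,0,0,0,0],[0,0,0,0,0],[0,0,0,0,0]]'
```

```text
clock: 2.95
tcp_pos: [0.5596, 0.2265, 0.1533]
eef_rot: [-0.039, 0.999, 0.0, 0.0]
contact_force: [0.2, -0.7, 0.2]
opening: 0.589
grip_force: 0.0
clock: 3.45
tcp_pos: [0.5592, 0.2265, 0.1526]
eef_rot: [-0.039, 0.999, -0.0, -0.0]
contact_force: [-0.1, 2.3, -2.9]
opening: 0.137
grip_force: 35.1
```

```bash
python3 -m jog '[[0,0,0,1.5,0],[0,0,0,3.5,0],[0,0,0,5.5,0],[0,0,0,8,0],[0,0,0,10,0],[0,0,0,10,0],[0,0,0,10,0],[0,0,0,10,0]]'
python3 - <<'E'
from h import *
z0=r.observe()["tcp_pos"]; print(z0)
for c in ("scene","top"):
    im,d=r.get_image(c); cv2.imwrite(f"pics/{c}1.png",im); np.savez(f"{c}1.npz",im=im,d=d)
    for o in r.spot_point("door",c): print(c,round(o["score"],2),world(c,o["at"]).round(4))
cv2.imwrite("pics/lift.png",cv2.resize(cv2.imread("pics/scene1.png")[60:240,140:380],(800,600)))
E
```

```text
clock: 4.45
tcp_pos: [0.5586, 0.2262, 0.2516]
eef_rot: [-0.039, 0.999, -0.0, -0.001]
contact_force: [-0.5, 0.1, -3.7]
opening: 0.134
grip_force: 35.0
[0.55861441 0.22624247 0.25156648]
scene 0.91 [0.642  0.2327 0.1274]
scene 0.62 [0.4327 0.4085 0.0109]
top 0.79 [0.4312 0.4073 0.0179]
```

View pics/lift.png

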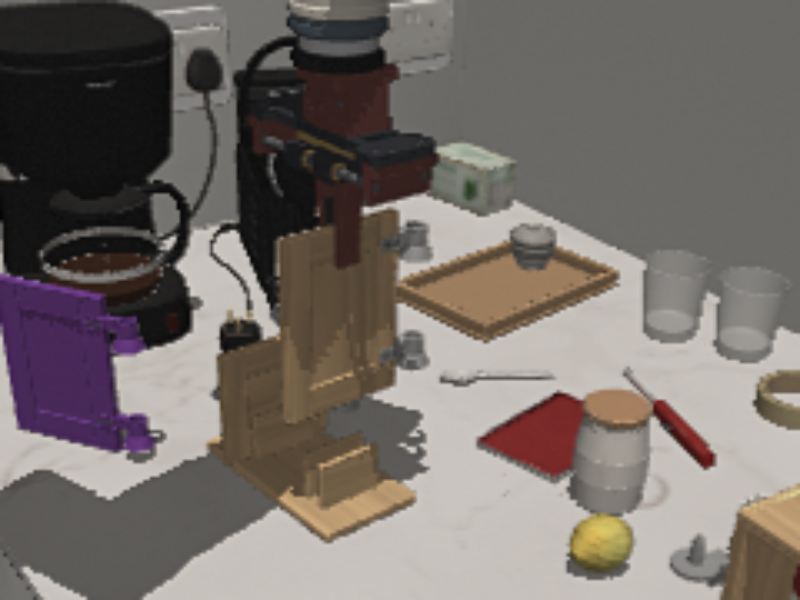

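The door is held upright at crop (340,310), clear of the rack, and the short door still stands in its slot. Next I carry it to beside the pins and measure again.

```bash
python3 -m jog '[[0,0,-2.5,0,0],[0,-0.5,-7,0,0],[0,-1,-12,0,0],[0,-1.5,-17,0,0],[0,-2.3,-22,0,0],[0,-2.3,-26,0,0],[0,-2.3,-29,0,0],[0,-2.3,-30,0,0]]'
python3 -m jog '[[0,0,0,-1.5,0],[0,0,0,-3,0],[0,0,0,-4.5,0],[0,0,0,-4.5,0],[0,0,0,-4.5,0],[0,0,0,-4.5,0]]'
python3 - <<'E'
from h import *
print(r.observe()["tcp_pos"])
for c in ("scene","top"):
    im,d=r.get_image(c); cv2.imwrite(f"pics/{c}2.png",im); np.savez(f"{c}2.npz",im=im,d=d)
    for l in ("door","pin_low","pin_up"):
        for o in r.spot_point(l,c): print(c,l,round(o["score"],2),world(c,o["at"]).round(4),pix(c,o["at"]))
cs=[cv2.resize(cv2.imread(f"pics/{c}2.png")[v:v+120,u:u+80],(400,600),interpolation=cv2.INTER_CUBIC) for c,u,v in(("scene",300,160),("top",300,120))]
cv2.imwrite("pics/near.png",np.hstack(cs))
E
```

```text
clock: 5.65
tcp_pos: [0.5362, -0.075, 0.2526]
eef_rot: [-0.038, 0.999, -0.0, -0.0]
contact_force: [0.6, 0.2, -3.5]
opening: 0.131
grip_force: 35.0
clock: 6.4
tcp_pos: [0.5367, -0.0735, 0.2082]
eef_rot: [-0.039, 0.999, -0.0, 0.001]
contact_force: [0.1, 0.2, -4.0]
opening: 0.133
grip_force: 35.0
[ 0.53673654 -0.07346451  0.20819652]
scene door 0.89 [ 0.6219 -0.0682  0.0847] (321, 229)
scene door 0.83 [0.4319 0.4113 0.0112] (182, 193)
scene door 0.3 [0.6399 0.3474 0.0295] (243, 180)
scene pin_low 0.66 [ 0.623  -0.1517  0.0366] (342, 260)
scene pin_up 0.83 [ 0.6256 -0.1563  0.1429] (350, 228)
top door 0.6 [0.4339 0.4082 0.0171] (149, 232)
top door 0.48 [ 0.6213 -0.0697  0.0756] (319, 167)
```

View pics/near.png

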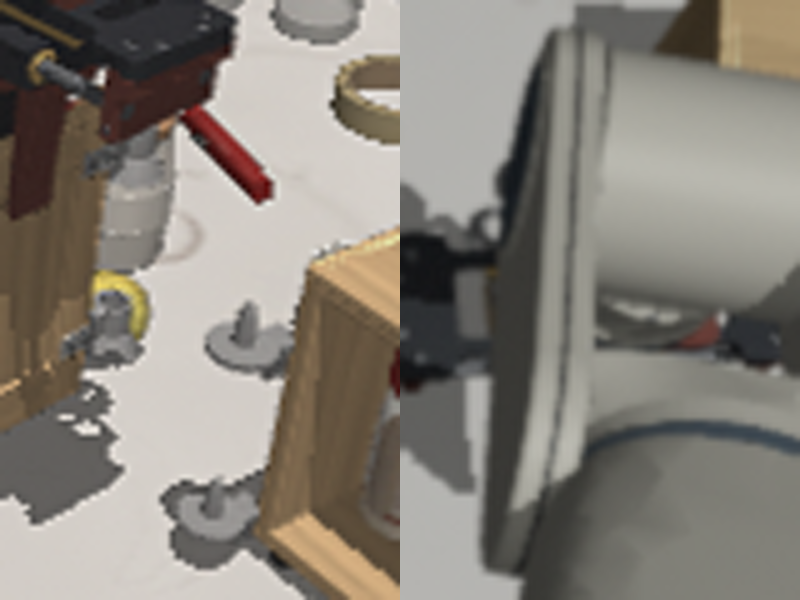

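The picture shows the sockets at crop (115,320), left of the lower pin (215,500) and upper pin (250,330), and at the right height between them. I slide in 8.6 cm and then check.

```bash
python3 -m jog '[[0,0,-1.5,0,0],[0,0,-3.5,0,0],[0,-0.05,-5.5,0,0],[0,-0.05,-7.3,0,0],[0,-0.05,-8.6,0,0],[0,-0.05,-8.6,0,0],[0,-0.05,-8.6,0,0],[0,-0.05,-8.6,0,0]]'
python3 - <<'E'
from h import *
print(r.observe()["tcp_pos"])
for c in ("scene",):
    im,d=r.get_image(c); cv2.imwrite(f"pics/{c}3.png",im)
    for l in ("door","pin_low","pin_up"):
        for o in r.spot_point(l,c): print(c,l,round(o["score"],2),world(c,o["at"]).round(4),pix(c,o["at"]))
cv2.imwrite("pics/over.png",cv2.resize(im[170:290,290:410],(600,600),interpolation=cv2.INTER_CUBIC))
E
```

```text
clock: 7.8
tcp_pos: [0.5358, -0.159, 0.2076]
eef_rot: [-0.039, 0.999, 0.0, -0.0]
contact_force: [-0.2, -0.3, -4.0]
opening: 0.135
grip_force: 35.0
[ 0.53575144 -0.158969    0.20764039]
scene door 0.81 [ 0.6182 -0.152   0.0835] (343, 247)
scene door 0.8 [0.4328 0.4072 0.0113] (182, 194)
scene pin_low 0.87 [ 0.6231 -0.1522  0.0332] (342, 261)
scene pin_low 0.48 [0.6387 0.3475 0.0269] (243, 181)
scene pin_up 0.65 [ 0.6268 -0.1581  0.144 ] (351, 227)
```

View pics/over.png

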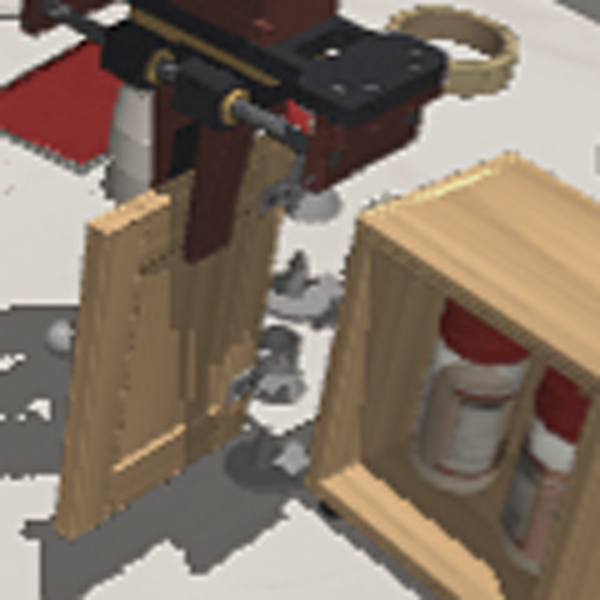

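Both sockets sit roughly on the pin axis, with the lower mouth at crop (278,385) and the upper at (318,205). They appear about 1.5 image pixels left of the axis, so I shift +0.3 cm in x and lower gently, watching the force.

```bash
python3 -m jog '[[0,0.3,0,0,0],[0,0.3,0,-1,0],[0,0.3,0,-2,0],[0,0.3,0,-2.7,0],[0,0.3,0,-3.2,0],[0,0.3,0,-3.5,0],[0,0.3,0,-3.8,0],[0,0.3,0,-3.8,0]]'; python3 -m jog '[[0,0,0,-0.2,0],[0,0,0,-0.4,0],[0,0,0,-0.6,0],[0,0,0,-0.8,0],[0,0,0,-0.8,0]]'
```

```text
clock: 9.0
tcp_pos: [0.5387, -0.1595, 0.1696]
eef_rot: [-0.039, 0.999, 0.0, -0.0]
contact_force: [0.1, 0.5, -3.3]
opening: 0.135
grip_force: 35.0
clock: 9.62
tcp_pos: [0.5386, -0.1595, 0.1615]
eef_rot: [-0.039, 0.999, 0.0, -0.0]
contact_force: [0.4, 0.6, -2.4]
opening: 0.133
grip_force: 35.0
```

```bash
python3 -m jog '[[0,0,0,-0.2,0],[0,0,0,-0.4,0],[0,0,0,-0.5,0],[0,0,0,-0.5,0]]'; python3 -m jog '[[0,0,0,-0.1,0],[0,0,0,-0.2,0],[0,0,0,-0.2,0]]'
python3 - <<'E'
from h import *
c="scene"; im,d=r.get_image(c)
for l in ("door","pin_low","pin_up"):
    for o in r.spot_point(l,c): print(c,l,round(o["score"],2),world(c,o["at"]).round(4),pix(c,o["at"]))
cv2.imwrite("pics/low.png",cv2.resize(im[170:290,290:410],(600,600),interpolation=cv2.INTER_CUBIC))
E
```

```text
clock: 10.12
tcp_pos: [0.5387, -0.1595, 0.1568]
eef_rot: [-0.039, 0.999, 0.0, -0.0]
contact_force: [-0.8, -0.8, -0.6]
opening: 0.133
grip_force: 35.0
clock: 10.5
tcp_pos: [0.5387, -0.1597, 0.1563]
eef_rot: [-0.039, 0.999, -0.0, 0.0]
contact_force: [-7.5, 0.8, 14.2]
opening: 0.132
grip_force: 35.0
scene door 0.85 [0.4302 0.4098 0.0114] (181, 194)
scene door 0.64 [ 0.6224 -0.153   0.0327] (342, 261)
scene pin_low 0.92 [ 0.6241 -0.1513  0.0321] (342, 261)
scene pin_up 0.68 [ 0.625  -0.1567  0.1414] (350, 228)
```

View pics/low.png

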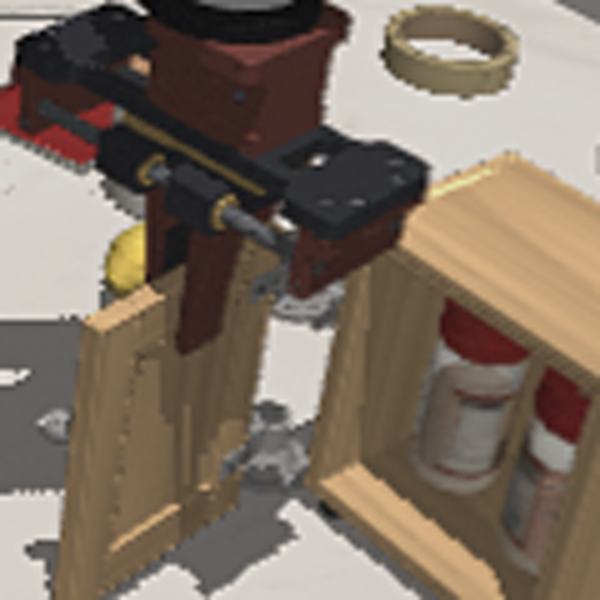

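Both sockets are down on their plates at crop (275,455) and (310,300), and the contact force and height agree. I let go and rise.

```bash
python3 -m jog '[[0,0,0,0.15,0],[0.7,0,0,0.15,0],[0.7,0,0,0.15,0],[0.7,0,0,0.15,0],[0.7,0,0,0.15,0],[0.7,0,0,0.15,0],[0.7,0,0,0.15,0],[0.7,0,0,0.15,0]]'; python3 -m jog '[[0.7,0,0,1,0],[0.7,0,0,3,0],[0.7,0,0,6,0],[0.7,0,0,10,0],[0.7,-5,6,12,0],[0.7,-10,12,12,0],[0.7,-10,17,12,0],[0.7,-10,17,12,0]]'
python3 - <<'E'
from h import *
for c in ("scene","top"):
    im,d=r.get_image(c); cv2.imwrite(f"pics/{c}5.png",im)
    for l in ("door","short_door","pin_low","pin_up"):
        for o in r.spot_point(l,c): print(c,l,round(o["score"],2),world(c,o["at"]).round(4),pix(c,o["at"]))
    if c=="scene":
        P=cloud(c,d);X,Y,Z=P[...,0],P[...,1],P[...,2]
        q=P[(X>.46)&(X<.61)&(Y<-.1)&(Y>-.2)&(Z>.08)]; print("door top z",np.percentile(q[:,2],[95,99]))
        cv2.imwrite("pics/end.png",cv2.resize(im[130:310,180:420],(800,600),interpolation=cv2.INTER_CUBIC))
E
```

```text
clock: 11.7
tcp_pos: [0.5388, -0.1595, 0.1562]
eef_rot: [-0.039, 0.999, 0.0, 0.0]
contact_force: [-0.6, 0.5, 0.4]
opening: 0.702
grip_force: 0.0
clock: 12.7
tcp_pos: [0.4376, 0.0127, 0.2772]
eef_rot: [-0.041, 0.999, 0.0, 0.001]
contact_force: [0.9, 0.0, -1.0]
opening: 0.706
grip_force: 0.0
scene door 0.91 [0.4312 0.4102 0.0132] (181, 193)
scene door 0.81 [ 0.6256 -0.1506  0.0311] (342, 261)
scene short_door 0.93 [0.6379 0.3449 0.0278] (243, 181)
scene pin_low 0.79 [ 0.6224 -0.1517  0.0331] (342, 261)
scene pin_up 0.97 [ 0.6243 -0.1544  0.1414] (349, 228)
door top z [0.18815025 0.19035378]
top door 0.8 [0.4325 0.4077 0.0166] (149, 232)
top door 0.61 [ 0.6243 -0.1561  0.0267] (347, 170)
top short_door 0.65 [0.637  0.3404 0.0271] (176, 163)
top pin_low 0.97 [ 0.6212 -0.1491  0.0311] (345, 171)
top pin_up 0.82 [ 0.62   -0.1514  0.1385] (354, 163)
```

View pics/end.png

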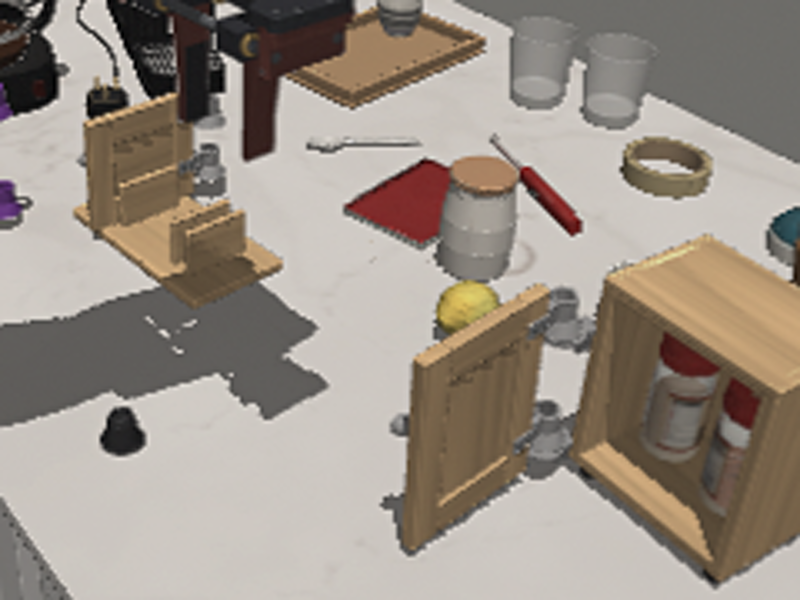

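The tall door hangs upright on both pins, at crop (545,450) and (565,320). The short door still stands in the rack at (140,165), and the robot is clear.

```bash
python3 -m jog '[[0.7,0,0,0,0],[0.7,0,0,0,0]]'; python3 -c "
from workcell import r
print(r.sign_off())"
```

```text
clock: 13.45
tcp_pos: [0.4388, 0.0103, 0.2761]
eef_rot: [-0.039, 0.999, -0.0, -0.0]
contact_force: [-0.5, 0.4, -0.8]
opening: 0.7
grip_force: 0.0
the job is handed in; nothing more can be done
None
```

The taller door hangs upright and let go on both hinge pins with its sockets fully down, the shorter door still stands in the rack, and the job was handed in at about 13.5 s (no verdict was returned).

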